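# Clip the air sensor on its plate, then crack the stuck can lid and hold it ajar

## Robot

A 6-joint arm with a two-finger parallel gripper is mounted at the origin on the work surface. World frame = base frame: x ahead of the robot, y to its left, z up, the work surface at z = 0. Lengths are in m, angles in rad, forces in N, time in s.
With the tool pointing down it reaches from about 0.35 to 0.775 m from the base axis. Payload 5.5 kg.
Tool frame: the origin (TCP) lies at the very end of the fingers, on their centre line; the grasp point (between the pads) lies 19 mm behind it (env.grip_depth is the distance from the TCP to the grasp point, in m); z points along the fingers, y is the direction in which the jaws open and shut (so a half turn about z gives the same grasp; the last joint's range is limited). The gripper opens to 85 mm and grips with 20 to 120 N. Pads are 22 mm wide; open, the fingers measure 114 mm over their backs; the gripper's body (76 mm by 85 mm) begins 54 mm behind the grasp point. The pads swing forward as they close: fully open they stand 13 mm farther back than shut.
Start: joints at [-1.423, 0.313, 0.046, 1.304, 0, 1.431], TCP at [0.163, -0.551, 0.231] pointing down, gripper open.
Joint ranges: [-2.76, 2.76], [-0.86, 1.69], [-1.03, 1.26], [-2.2, 2.34], [-1.47, 1.5], [-3.14, 3.14]. Speed limits (rad/s): [2.57, 2.57, 3.14, 3.14, 3.14, 3.14].

## Interface

Orientations are given as a unit quaternion [w, x, y, z].
In Python, from workcell import env gives the robot as it stands.
- The arm moves only by the tool step_arm, never from a script. Its argument "series" is a list of rows, each a list of 3 entries, a list of its own where there are three numbers: the shift along the world's x, y, z in cm, then the turn about the world's z in rad, then the closure in counts, from 0 (fully open) to 255 (shut). A call has 1 to 5 rows; each row is the pose to reach, as a shift and turn from the pose measured when the call began; what a row does not reach only later rows make up. A row lasts 1/8 s, in which the tool goes at most 62.5 mm and 10.7 degrees, less where a joint would pass 70% of its speed; a pose out of reach is approached as far as the arm can. A call with a gripper value outside its range is refused whole. The fingers move at their own pace and stop on an object; "newtons" is the grip in N (left out, the last holds). Time passes only in rows, so rows that repeat a pose let the fingers close. It gives the time, the measured TCP pose, the force and the opening at its end, in the units of the state.
- env.get_state(): the state, without advancing time (a new reading comes with each control period).
- env.read_camera(name): name is "side" or "top"; returns a dict with "frame" (420x560x3 uint8, red, green, blue), "vertical_fov" (degrees; the focal length in pixels is half the picture's height over the tangent of half this angle, whatever the lens; pixels are square), "cx", "cy" (the principal point, pixels), "camera_from_world" (4x4, takes a point from world to camera coordinates). Camera axes: x right, y down, z forward; pixel columns grow to the right and rows downward; lengths in m; the calibration is good to about 2 mm. A picture is of the moment at which its call begins. There is no depth.
- env.hand_in(): hands the job in, once; it reports no verdict.
The state is a dict: "clock": time; "joint_pos": joint angles; "qvel": joint speeds; "tau": joint torques, N m; "tcp_pos": TCP position; "orientation": TCP orientation; "wrist_force": force on the tool from outside, world axes, zero at the start; "ft_torque": the same for the moment, N m; "finger_gap": finger opening in m.
Only numpy, scipy, OpenCV 4.12 (cv2) and the standard library are available. Lean on these libraries where they do the work, as an engineer would, in place of code of your own. Each camera call takes 0.05 s, during which the arm holds its last target.

## Task

Squeeze the sprung air-sensor clip open, lift it off its black dock and let it bite on the top edge of the upright yellow plate, pushed well down, near the middle and square to the plate, and let go of it. Then grip the bar handle of the green steel can and pull up until the stuck gasket lets go, without flinging the lid wide open, and finish while still holding the handle, the lid still and its front edge standing about 35 mm above the rim. Keep the other things on the bench where they are.

Things in the scene. Friction and masses are not known exactly. Their poses are not given: they have to be found in the camera images.
- clip: Air-sensor clip standing on the dock, jaws down, 70 mm tall, 55-90 g. Origin: centre of underside; z up, y = squeezing direction. By height: jaws 0-24 mm (30 mm along x), white housing 24-40 (36 along x, 20 along y), two flat squeeze tabs 40-70 (22 along x, 5 thick) with outer faces at y = -24 (orange, fixed) and +24 mm (blue, moving). Good squeeze height: 62 mm above the origin.
- clip_seat (a point): Point on the clip 24 mm above its origin, at the underside of the housing where the jaws begin: it comes level with the plate's top edge when the clip is pushed right down. The orange jaw's inner face is at the clip's y = +0.5 mm and fixed; the blue jaw moves towards -y. Squeezed home, tabs and jaw gap are both centred on y = -7 mm, so the gap lies midway between the fingers.
- jaw (a joint): Travel of the clip's moving (blue) jaw and tab, m. Tabs and jaws are crossed: squeezing the tabs from 48 to 34 mm apart (a firm stop) parts the jaws from 1 to 15 mm. 0 = shut, 0.014 = fully open, about 0.004 when biting the plate. The spring takes 5.4 N shut and 9.6 N open; with less than 10 N of grip the clip shuts.
- dock: Fixed black charging pad 90 x 90 mm, 10 mm high, on which the clip stands at the start. Origin: centre of its underside. Dock and plate may change sides.
- plate: Fixed stand: dark base 90 x 70 x 12 mm carrying an upright yellow plate, 70 mm wide along its own x, 5 mm thick along its y, its top edge 100 mm above the bench. Origin: centre of the base's underside.
- edge (a point): Middle of the yellow plate's top edge; axes as the plate's.
- can: Fixed green steel can 210 (its x) x 150 (its y) x 130 mm high. Origin: centre of its underside; the front, where the handle is, faces -x; the lid is hinged along the rear (+x) rim.
- handle (a point): Middle of the handle's round steel bar: 12 mm thick, 90 mm long along the can's y (78 mm clear between its posts), 35 mm above the lid's top, 185 mm in front of the hinge line and 47 mm above it when shut.
- hinge (a point): Middle of the lid's hinge line, at the can's rear rim, 130 mm above the bench, runs along the can's y.
- lid (a joint): Angle of the 214 x 158 x 12 mm lid, 0.45 kg, rad: 0 shut, grows as the front edge rises (0.17 rad lifts the front edge 36 mm). The gasket sticks: the upward pull on the handle peaks at about 11 to 18 N within the first 0.03 rad, then the seal suddenly lets go and only the lid's weight, about 3 to 5 N at the handle, remains. Nothing holds the lid up: released, it drops back onto its seal.
- mug: Bystander, to be left alone: blue plastic mug, 76 mm across, 90 mm tall; origin: centre of underside.
- tin: Bystander, to be left alone: plain steel tin with a paper band, 72 mm across, 80 mm tall; origin: centre of underside.
- carton: Bystander, to be left alone: brown cardboard carton 70 x 90 x 60 mm; origin: centre of underside.
- screwdriver: Bystander, to be left alone: red-handled screwdriver lying flat; origin: under its middle.
- wrench: Bystander, to be left alone: steel wrench lying flat; origin: under its middle.
- screwjar: Bystander, to be left alone: amber glass jar, 60 mm across, 75 mm tall; origin: centre of underside.
- bearing: Bystander, to be left alone: steel bearing ring lying flat, 52 mm across, 15 mm thick; origin: centre of underside.
There are look-alikes about, which are no part of the job. There is more than one size of the clip; the job needs the smallest. Leave any purple look-alike of the plate alone.

How it is judged:
On the way, in this order (a step that is already met when the one before it is completed fails the run):
1. the clip bites the plate's top edge, released, the lid still shut (x of clip_seat in the frame of plate between -0.032 and 0.032 m and y of clip_seat in the frame of plate between -0.012 and 0.012 m and z of clip_seat in the frame of plate between 0.09 and 0.114 m and angle between clip's own z axis and vertical below 0.25 rad and angle between the x axis of clip and the x axis of plate, either way round below 0.35 rad and value of joint jaw between 0.0025 and 0.009 m and contact force between clip and plate above 2 N and contact force between clip and the arm below 0.1 N and value of joint lid below 0.03 rad), for 0.3 s.
2. the lid has broken free of its seal in the fingers (value of joint lid above 0.08 rad and contact force between the fingers and lid above 1 N), for 0.2 s.
At the end, for the whole second after the job is handed in: Clip, let go, bites the plate edge: within 32 mm of its middle, upright within 0.25 rad, in line within 0.35, seat -10 to +14 mm from the edge, jaw 2.5 to 9 mm, over 2 N. Fingers hold the lid (over 1 N) at 0.10 to 0.27 rad, under 0.05 rad/s, not propped by the clip. Bystanders within 40 mm (x of clip_seat in the frame of plate between -0.032 and 0.032 m and y of clip_seat in the frame of plate between -0.012 and 0.012 m and z of clip_seat in the frame of plate between 0.09 and 0.114 m and angle between clip's own z axis and vertical below 0.25 rad and angle between the x axis of clip and the x axis of plate, either way round below 0.35 rad and value of joint jaw between 0.0025 and 0.009 m and contact force between clip and plate above 2 N and contact force between clip and the arm below 0.1 N and value of joint lid between 0.1 and 0.27 rad and velocity of joint lid between -0.05 and 0.05 rad/s and contact force between the fingers and lid above 1 N and contact force between clip and lid below 0.2 N); the arm keeps its last pose, push and grip.
It fails at once if the lid is flung wide open (more than 0.5 rad) (value of joint lid above 0.5 rad).
It fails at once if another thing on the bench is pushed more than 40 mm (distance of any of mug, tin, carton, screwdriver, wrench, screwjar, bearing from where it was at the start of the episode above 0.04 m).
It also fails if it takes over 58 s, if anything falls off the work surface, if the arm or the gripper's body presses on something with over 40 N, if the wrist force passes 120 N, or if a joint passes its speed limit or range.

## Working session

There is one attempt and no reset: what is moved stays moved. The work goes in short steps, Python scripts to look and compute and a tool call to move; the robot and the scene stay as the last step left them, time stands still between calls to the robot, and variables do not carry over. Pictures are saved under pics/ and viewed, and the job is handed in when it is done.

Besides the shell and the picture viewer there is one more tool, called after ">>>" by a JSON object that holds its "fn" and its "kwargs", one argument or row to a line. step_arm: Moves the arm, as the interface text tells. Its arguments: {"type":"object","properties":{"series":{"type":"array"},"newtons":{"type":"number"}},"required":["series"]}

```bash
ls; mkdir -p pics
python3 - <<'E'
from workcell import env
import cv2
for n in ("side","top"):
    c=env.read_camera(n); cv2.imwrite(f"pics/{n}0.png",c["frame"][:,:,::-1]); print(n,c["vertical_fov"],c["cx"],c["cy"]); print(c["camera_from_world"].round(4).tolist())
s=env.get_state(); print(s)
E
```

```text
pics
side 43.641518870880326 278.47353856131593 209.62413950421617
[[-0.8372, -0.5466, -0.0163, 0.4408], [-0.3299, 0.5285, -0.7822, 0.3102], [0.4361, -0.6495, -0.6228, 1.112], [0.0, 0.0, 0.0, 1.0]]
top 54.12271641456161 275.90097508776665 209.64868362150892
[[0.0147, -0.9998, -0.0141, -0.0217], [-0.9961, -0.0134, -0.087, 0.5554], [0.0868, 0.0154, -0.9961, 1.2475], [0.0, 0.0, 0.0, 1.0]]
{'clock': 0.1, 'joint_pos': array([-1.42264141e+00,  3.13959754e-01,  4.50833642e-02,  1.30354746e+00,
       -2.78887490e-06,  1.43123873e+00]), 'qvel': array([ 5.35364352e-04, -1.30704607e-03,  2.39327157e-03,  2.75296298e-04,
        1.34415913e-03,  1.06283722e-05]), 'tau': array([ 2.89740696e-03, -4.81724918e+01,  2.99244815e+01,  1.26495064e-02,
       -1.70469657e-04,  9.98799464e-06]), 'tcp_pos': array([ 0.16310993, -0.55092463,  0.23047463]), 'orientation': array([-8.13748216e-04,  9.89670194e-01,  1.43360545e-01, -4.89249738e-06]), 'wrist_force': array([-0.01676719, -0.56560578, -0.41715026]), 'ft_torque': array([-0.02809415,  0.05722133,  0.00555388]), 'finger_gap': 0.08573134168502729}
```

View pics/side0.png

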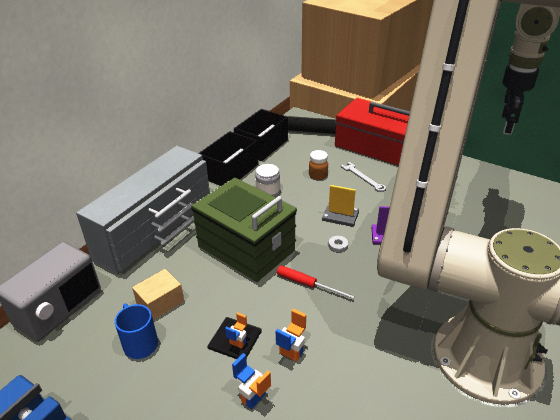

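View pics/top0.png

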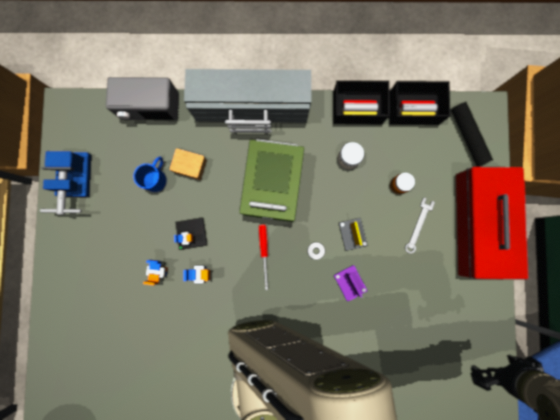

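The dock with the small clip is at about (191,234) in top and (236,335) in side. The yellow plate is at (354,233) top and the can at (272,180) top. I'll zoom in on these.

```bash
cat > h.py <<'E'
import numpy as np, cv2
from workcell import env
def cam(n):
    c=env.read_camera(n); f=210/np.tan(np.radians(c["vertical_fov"]/2))
    return dict(im=c["frame"][:,:,::-1].copy(),f=f,cx=c["cx"],cy=c["cy"],T=c["camera_from_world"])
def ray(c,u,v):
    T=c["T"]; R=T[:3,:3]; o=-R.T@T[:3,3]; d=R.T@np.array([(u-c["cx"])/c["f"],(v-c["cy"])/c["f"],1]); return o,d/np.linalg.norm(d)
def onz(c,u,v,z):
    o,d=ray(c,u,v); return o+d*(z-o[2])/d[2]
def proj(c,p):
    q=c["T"][:3,:3]@np.asarray(p,float)+c["T"][:3,3]; return np.array([c["cx"]+c["f"]*q[0]/q[2],c["cy"]+c["f"]*q[1]/q[2]])
def tri(c1,p1,c2,p2):
    o1,d1=ray(c1,*p1);o2,d2=ray(c2,*p2)
    A=np.stack([d1,-d2],1); t=np.linalg.lstsq(A,o2-o1,rcond=None)[0]
    a=o1+t[0]*d1;b=o2+t[1]*d2; return (a+b)/2,np.linalg.norm(a-b)
def crop(c,u0,v0,w,h,k,name):
    cv2.imwrite("pics/"+name,cv2.resize(c["im"][v0:v0+h,u0:u0+w],None,fx=k,fy=k,interpolation=cv2.INTER_CUBIC))
E
python3 - <<'E'
from h import *
t=cam("top");s=cam("side")
a=lambda c,u,v,w,h,k: cv2.resize(c["im"][v:v+h,u:u+w],(w*k,h*k),interpolation=cv2.INTER_CUBIC)
A=a(t,160,205,64,48,6);B=a(s,205,305,64,48,6);C=a(t,325,205,64,48,6);D=a(s,310,175,64,48,6)
cv2.imwrite("pics/z1.png",np.vstack([np.hstack([A,B]),np.hstack([C,D])]))
cv2.imwrite("pics/z2.png",np.hstack([a(t,230,130,84,100,4),a(s,185,165,115,100,4)])[:, :800])
E
```

```text
(no output)
```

View pics/z1.png

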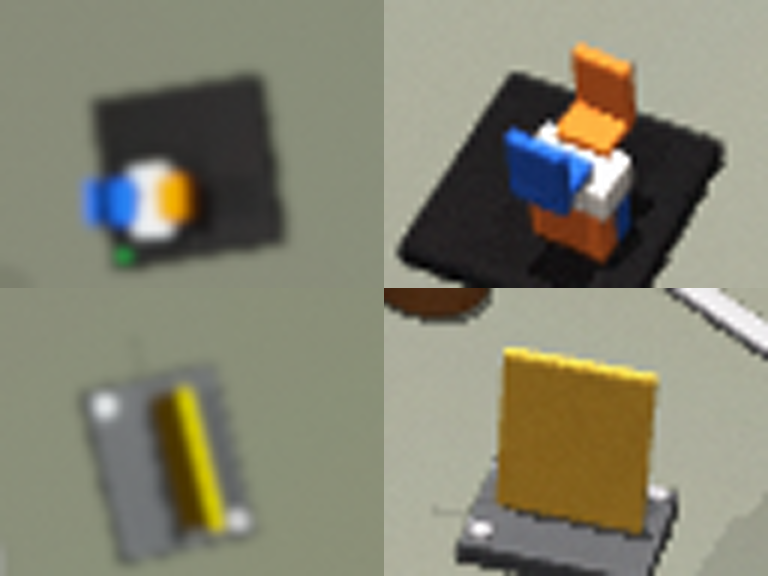

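View pics/z2.png

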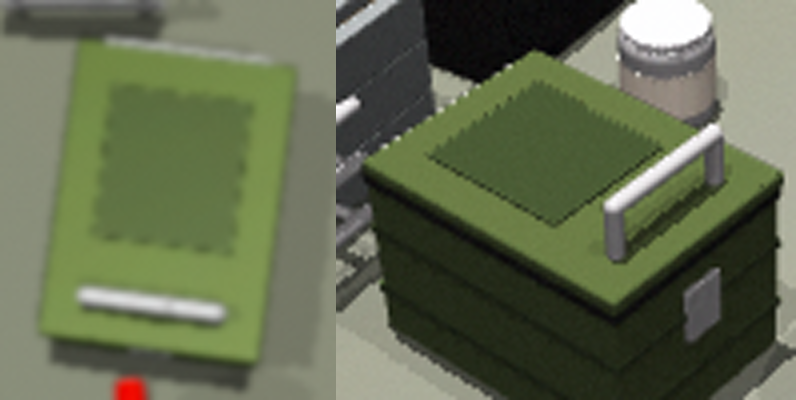

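Run:
```python
from h import *
t=cam("top");s=cam("side")
S=lambda x,y,u,v,ox,oy,k=6:(u+(x-ox)/k-.5+.5/k,v+(y-oy)/k-.5+.5/k)
# plate edge
for nm,c,pts in (("side",s,[S(504,350,310,175,384,288),S(656,376,310,175,384,288)]),("top",t,[S(183,389,325,205,0,288),S(218,528,325,205,0,288)])):
    P=[onz(c,*p,.1) for p in pts]; d=P[1]-P[0]; print("plate",nm,[p.round(4) for p in P],np.mean(P,0).round(4),np.linalg.norm(d).round(4),np.degrees(np.arctan2(d[1],d[0])).round(1))
# plate base corners at z=.012 top
for p in [(83,392),(212,368),(255,535),(122,562)]: print("base",onz(t,*S(*p,325,205,0,288),.012).round(4))
# clip
for n,p in dict(bl0=(508,131),bl1=(592,160),or0=(578,46),or1=(634,66)).items(): print(n,onz(s,*S(*p,205,305,384,0),.08).round(4))
for p in [(512,74),(723,150),(402,256)]: print("dock side",onz(s,*S(*p,205,305,384,0),.01).round(4))
for p in [(95,100),(262,75),(284,242),(112,268)]: print("dock top",onz(t,*S(*p,160,205,0,0),.01).round(4))
hs=cv2.cvtColor(t["im"],cv2.COLOR_BGR2HSV)
R=lambda m,n:print(n,[ (np.round(ce,2).tolist(),int(st[4])) for ce,st in zip(*[cv2.connectedComponentsWithStats(m)[i][1:] for i in (3,2)]) if st[4]>8])
sub=np.zeros(hs.shape[:2],np.uint8); sub[222:252,165:205]=255
for n,lo,hi in (("blue",(95,120,90),(125,255,255)),("orange",(8,140,130),(25,255,255)),("white",(0,0,150),(180,70,255))):
    m=cv2.inRange(hs,lo,hi)&sub; ys,xs=np.nonzero(m); print(n,len(xs),xs.mean(),ys.mean(),xs.min(),xs.max(),ys.min(),ys.max(), onz(t,xs.mean(),ys.mean(),.06 if n!="white" else .05).round(4))
# handle
for p in [(80,296),(222,313)]: print("handle top",onz(t,*S(*p,230,130,0,0,4),.177+.006).round(4))
for p in [(609,205),(716,132)]: print("handle side",onz(s,*S(*p,185,165,336,0,4),.177+.003).round(4))
for p in [(83,40),(297,67),(257,362),(40,332)]: print("lid top",onz(t,*S(*p,230,130,0,0,4),.142).round(4))
for p in [(534,50),(782,181),(614,307),(365,164)]: print("lid side",onz(s,*S(*p,185,165,336,0,4),.142).round(4))
```

```text
plate side [array([ 0.517, -0.244,  0.1  ]), array([ 0.4494, -0.2625,  0.1   ])] [ 0.4832 -0.2533  0.1   ] 0.0701 -164.7
plate top [array([ 0.5179, -0.2446,  0.1   ]), array([ 0.4514, -0.2612,  0.1   ])] [ 0.4846 -0.2529  0.1   ] 0.0686 -166.0
base [ 0.521  -0.2086  0.012 ]
base [ 0.5344 -0.2752  0.012 ]
base [ 0.4485 -0.2971  0.012 ]
base [ 0.4337 -0.2287  0.012 ]
bl0 [0.4717 0.2827 0.08  ]
bl1 [0.4398 0.2772 0.08  ]
or0 [0.4739 0.2395 0.08  ]
or1 [0.4518 0.2362 0.08  ]
dock side [0.5265 0.2184 0.01  ]
dock side [0.4384 0.2051 0.01  ]
dock side [0.5088 0.3059 0.01  ]
dock top [0.5162 0.3004 0.01  ]
dock top [0.5304 0.2134 0.01  ]
dock top [0.4438 0.1994 0.01  ]
dock top [0.4291 0.2884 0.01  ]
blue 68 178.14705882352942 238.19117647058823 174 182 234 243 [0.4627 0.2773 0.06  ]
orange 34 188.8235294117647 237.41176470588235 187 191 233 241 [0.4655 0.2453 0.06  ]
white 66 182.87878787878788 238.07575757575756 173 188 232 244 [0.4634 0.2655 0.05  ]
handle top [0.5572 0.0551 0.183 ]
handle top [ 0.5469 -0.0412  0.183 ]
handle side [0.5576 0.0548 0.18  ]
handle side [ 0.5432 -0.036   0.18  ]
lid top [0.7447 0.06   0.142 ]
lid top [ 0.7268 -0.0925  0.142 ]
lid top [ 0.5166 -0.0664  0.142 ]
lid top [0.5356 0.086  0.142 ]
lid side [ 0.723  -0.0892  0.142 ]
lid side [ 0.5097 -0.0575  0.142 ]
lid side [0.5304 0.0913 0.142 ]
lid side [0.7381 0.0652 0.142 ]
```

Run:
```python
from h import *
t=cam("top");s=cam("side")
a=lambda c,u,v,w,h,k: cv2.resize(c["im"][v:v+h,u:u+w],(w*k,h*k),interpolation=cv2.INTER_CUBIC)
cv2.imwrite("pics/z3.png",np.hstack([a(t,170,225,25,25,15),a(s,222,310,25,42,15)[:630]][:1]))
A=a(t,170,226,26,26,15);B=a(s,222,310,26,40,15)
cv2.imwrite("pics/z3.png",np.hstack([np.vstack([A,np.zeros((210,390,3),np.uint8)]),B])[:600])
# predicted points
def clip(x,y,yaw,p):
    c,s_=np.cos(yaw),np.sin(yaw); return [x+c*p[0]-s_*p[1],y+s_*p[0]+c*p[1],.01+p[2]]
for (x,y,yd) in ((.4635,.261,7),):
  for n,p in dict(ob0=(11,-24,70),ob1=(-11,-24,70),bb0=(11,24,70),bb1=(-11,24,70),h0=(18,-10,40),h1=(-18,-10,40),h2=(-18,10,40),h3=(18,10,40)).items():
    P=clip(x,y,np.radians(yd),np.array(p)/1e3); u=proj(t,P);w=proj(s,P)
    print(n,((u-[170,226]+.5)*15).round(),((w-[222,310]+.5)*15+[390,0]).round())
```

```text
ob0 [303. 117.] [606.  27.]
ob1 [313. 228.] [742.  79.]
bb0 [ 61. 143.] [432. 271.]
bb1 [ 71. 254.] [571. 326.]
h0 [264.  94.] [529. 218.]
h1 [280. 272.] [749. 304.]
h2 [181. 283.] [680. 408.]
h3 [166. 105.] [458. 319.]
```

View pics/z3.png

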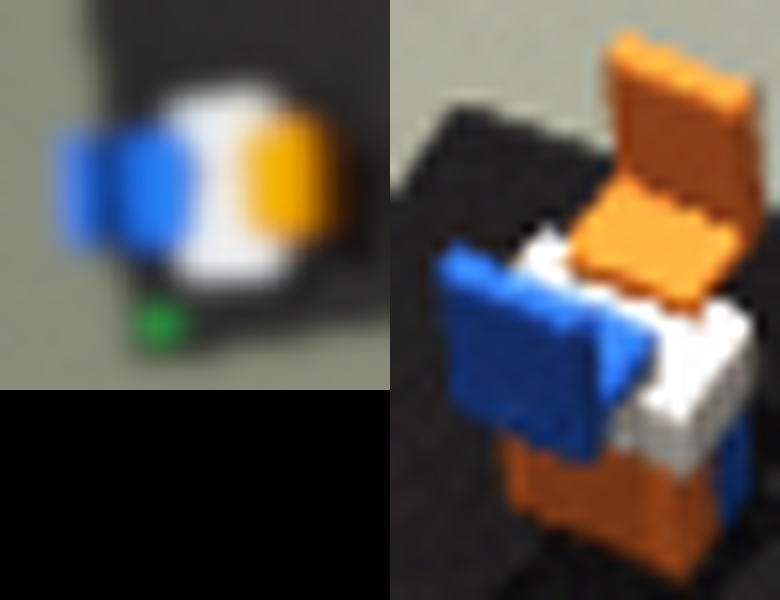

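>>> {"fn": "step_arm", "kwargs": {
  "series": [
    [[4.5, 4, 1], 0, 0],
    [[9, 8, 2], 0, 0],
    [[13.5, 12, 3], 0, 0],
    [[18, 16, 4], 0, 0],
    [[22.5, 20, 5], -0.1, 0]
  ],
  "newtons": 40
}}

```text
clock: 1.02
tcp_pos: [0.3894, -0.3499, 0.2817]
orientation: [0.0, 0.996, 0.092, 0.0]
wrist_force: [0.7, -1.7, -0.6]
finger_gap: 0.0853
```

>>> {"fn": "step_arm", "kwargs": {
  "series": [
    [[1.0, 6, 0], 0, 0],
    [[2, 12, 0], 0, 0],
    [[3, 18, 0], 0, 0],
    [[4, 24, 0], 0, 0],
    [[5, 30, 0], 0, 0]
  ]
}}

```text
clock: 1.65
tcp_pos: [0.4395, -0.0481, 0.282]
orientation: [0.0, 0.996, 0.092, 0.001]
wrist_force: [1.2, -0.6, -0.2]
finger_gap: 0.0854
```

>>> {"fn": "step_arm", "kwargs": {
  "series": [
    [[1.0, 6, 0], 0, 0],
    [[2, 12, 0], 0, 0],
    [[2.5, 18, -3], -0.05, 0],
    [[2.5, 24, -6], -0.08, 0],
    [[2.5, 30.5, -10], -0.08, 0]
  ]
}}

```text
clock: 2.28
tcp_pos: [0.4731, 0.1714, 0.2005]
orientation: [-0.017, 0.996, 0.084, -0.001]
wrist_force: [-0.2, 0.0, 0.1]
finger_gap: 0.0856
```

>>> {"fn": "step_arm", "kwargs": {
  "series": [
    [[0, 0, 0], 0, 0]
  ]
}}

```text
clock: 2.4
tcp_pos: [0.4717, 0.1719, 0.1988]
orientation: [-0.017, 0.996, 0.085, -0.003]
wrist_force: [-0.9, -0.1, -0.0]
finger_gap: 0.0858
```

>>> {"fn": "step_arm", "kwargs": {
  "series": [
    [[-0.3, 3, 0], 0, 0],
    [[-0.7, 6, -1], -0.03, 0],
    [[-0.8, 8.6, -3], -0.07, 0],
    [[-0.8, 8.6, -5], -0.07, 0],
    [[-0.8, 8.6, -5], -0.07, 0]
  ]
}}

```text
clock: 3.02
tcp_pos: [0.4745, 0.1955, 0.1479]
orientation: [-0.041, 0.995, 0.093, -0.008]
wrist_force: [0.5, 0.1, 0.7]
finger_gap: 0.0855
```

Run:
```python
from h import *
t=cam("top");s=cam("side")
a=lambda c,u,v,w,h,k: cv2.resize(c["im"][v:v+h,u:u+w],(w*k,h*k),interpolation=cv2.INTER_CUBIC)
cv2.imwrite("pics/z4.png",np.hstack([a(t,150,205,64,100,6),a(s,200,270,64,100,6)])[:600])
S=env.get_state(); print(S["tcp_pos"],S["joint_pos"],S["orientation"]);
```

```text
[0.4754541  0.19586027 0.14924527] [ 0.18553079  0.23385494 -0.26910457  1.07310293  0.08268187  3.14059469] [-0.04091083  0.99481001  0.09294099 -0.00642748]
```

View pics/z4.png

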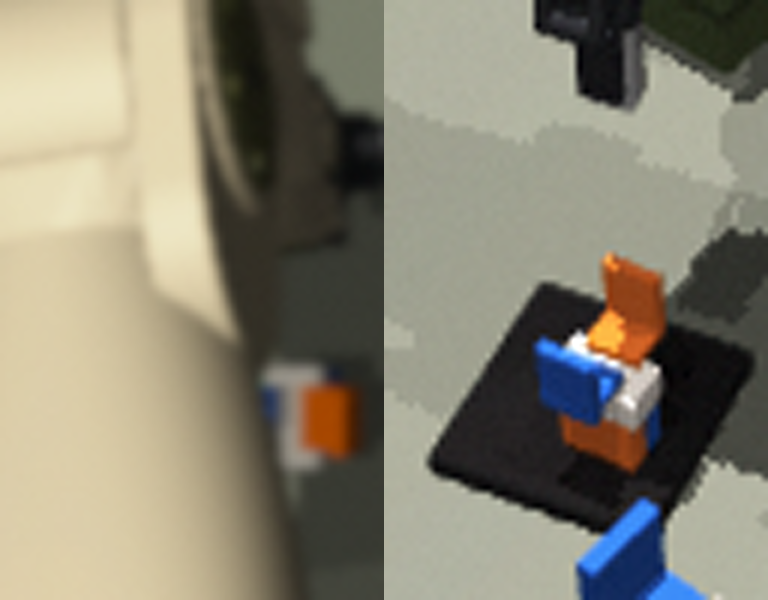

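>>> {"fn": "step_arm", "kwargs": {
  "series": [
    [[0, 0, 1], 0.18, 0],
    [[0, 0, 2], 0.36, 0],
    [[0, 0, 3], 0.54, 0],
    [[0, 0, 3], 0.72, 0],
    [[0, 0, 3], 0.9, 0]
  ]
}}

```text
clock: 3.75
tcp_pos: [0.4763, 0.196, 0.1807]
orientation: [-0.034, 0.854, 0.519, -0.022]
wrist_force: [0.4, -0.8, 0.8]
finger_gap: 0.0853
```

>>> {"fn": "step_arm", "kwargs": {
  "series": [
    [[0, 0, 0], 0.18, 0],
    [[0, 0, 0], 0.36, 0],
    [[0, 0, 0], 0.54, 0],
    [[0, 0, 0], 0.72, 0],
    [[0, 0, 0], 0.9, 0]
  ]
}}

```text
clock: 4.38
tcp_pos: [0.4771, 0.1963, 0.182]
orientation: [-0.02, 0.541, 0.84, -0.034]
wrist_force: [0.1, -0.3, 0.0]
finger_gap: 0.0854
```

>>> {"fn": "step_arm", "kwargs": {
  "series": [
    [[0, 1, 0], 0.18, 0],
    [[0, 2, 0], 0.36, 0],
    [[0, 3, 0], 0.54, 0],
    [[0, 4, 0], 0.72, 0],
    [[0, 5, 0], 0.9, 0]
  ]
}}

```text
clock: 5.0
tcp_pos: [0.4777, 0.2469, 0.1834]
orientation: [-0.002, 0.119, 0.992, -0.039]
wrist_force: [0.1, 0.0, 0.2]
finger_gap: 0.0851
```

```bash
cat > st.py <<'E'
from h import *
from scipy.spatial.transform import Rotation as R
S=env.get_state(); q=S["orientation"]; M=R.from_quat(q,scalar_first=True).as_matrix()
print(S["clock"],"tcp",S["tcp_pos"].round(4),"y-axis deg",np.degrees(np.arctan2(M[1,1],M[0,1])).round(2),"z",M[:,2].round(4),"F",S["wrist_force"].round(2),"gap",round(S["finger_gap"],4),"j",S["joint_pos"].round(3))
E
python3 st.py
```

```text
5.0 tcp [0.4777 0.2469 0.1834] y-axis deg 76.37 z [-0.0131 -0.0763 -0.997 ] F [0.09 0.   0.19] gap 0.0851 j [ 0.365  0.298 -0.096  1.217 -0.067  0.604]
```

>>> {"fn": "step_arm", "kwargs": {
  "series": [
    [[-0.7, 0.5, -1], 0.17, 0],
    [[-1.4, 1, -3], 0.34, 0],
    [[-1.4, 1, -5], 0.34, 0],
    [[-1.4, 1, -7], 0.34, 0],
    [[-1.4, 1, -7], 0.34, 0]
  ]
}}

```text
clock: 5.62
tcp_pos: [0.4632, 0.2568, 0.1131]
orientation: [0.004, -0.051, 0.998, -0.039]
wrist_force: [0.8, -0.7, 0.2]
finger_gap: 0.0854
```

```bash
python3 st.py
python3 - <<'E'
from h import *
s=cam("side")
a=lambda c,u,v,w,h,k: cv2.resize(c["im"][v:v+h,u:u+w],(w*k,h*k),interpolation=cv2.INTER_CUBIC)
cv2.imwrite("pics/z5.png",a(s,195,250,90,110,5))
S=env.get_state()["tcp_pos"]; print(proj(s,S), (proj(s,S)-[195,250]+.5)*5)
E
```

```text
5.625 tcp [0.4632 0.2568 0.1131] y-axis deg 95.86 z [ 0.0118 -0.0766 -0.997 ] F [ 0.79 -0.71  0.15] gap 0.0854 j [ 0.398  0.313 -0.255  1.021 -0.075  0.296]
[234.67276862 308.96903523] [200.86384312 297.34517617]
```

View pics/z5.png

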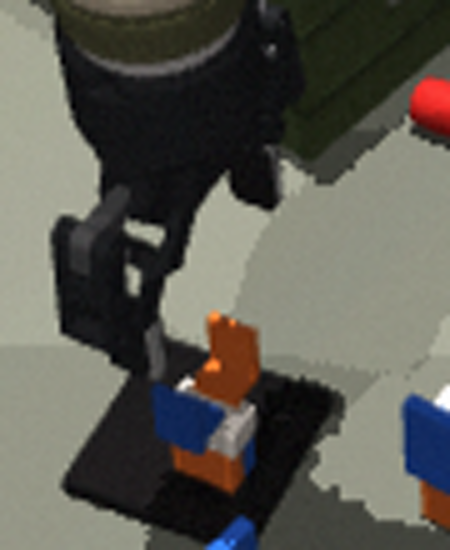

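>>> {"fn": "step_arm", "kwargs": {
  "series": [
    [[0.1, 0, -2], 0, 0],
    [[0.1, 0, -4], 0, 0],
    [[0.1, 0, -5.5], 0, 0],
    [[0.1, 0, -6.2], 0, 0],
    [[0.1, 0, -6.2], 0, 0]
  ]
}}

```text
clock: 6.3
tcp_pos: [0.4649, 0.257, 0.052]
orientation: [0.005, -0.051, 0.998, -0.038]
wrist_force: [-0.1, -0.3, -0.0]
finger_gap: 0.0854
```

```bash
python3 st.py
python3 - <<'E'
from h import *
s=cam("side")
a=lambda c,u,v,w,h,k: cv2.resize(c["im"][v:v+h,u:u+w],(w*k,h*k),interpolation=cv2.INTER_CUBIC)
cv2.imwrite("pics/z6.png",a(s,195,270,80,90,6))
E
```

```text
6.3 tcp [0.4649 0.257  0.052 ] y-axis deg 95.85 z [ 0.0129 -0.0762 -0.997 ] F [-0.15 -0.27 -0.  ] gap 0.0854 j [ 0.397  0.373 -0.336  0.88  -0.075  0.295]
```

View pics/z6.png

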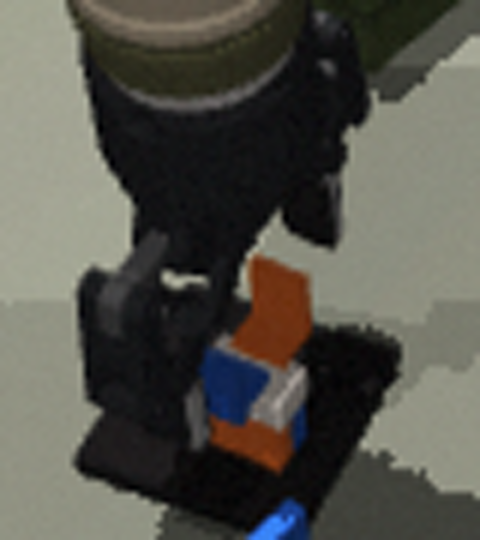

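>>> {"fn": "step_arm", "kwargs": {
  "series": [
    [[0, 0, 0], 0, 255],
    [[0, 0, 0], 0, 255],
    [[0, 0, 0], 0, 255],
    [[0, 0, 0], 0, 255],
    [[0, 0, 0], 0, 255]
  ],
  "newtons": 40
}}

```text
clock: 6.98
tcp_pos: [0.4667, 0.2591, 0.0543]
orientation: [0.007, -0.051, 0.998, -0.036]
wrist_force: [-0.9, 3.9, 7.6]
finger_gap: 0.0324
```

```bash
python3 st.py
python3 - <<'E'
from h import *
s=cam("side")
a=lambda c,u,v,w,h,k: cv2.resize(c["im"][v:v+h,u:u+w],(w*k,h*k),interpolation=cv2.INTER_CUBIC)
cv2.imwrite("pics/z7.png",a(s,195,270,80,90,6))
E
```

```text
6.975 tcp [0.4667 0.2591 0.0543] y-axis deg 95.87 z [ 0.0173 -0.0717 -0.9973] F [-0.89  3.88  7.55] gap 0.0324 j [ 0.398  0.37  -0.333  0.88  -0.073  0.295]
```

View pics/z7.png

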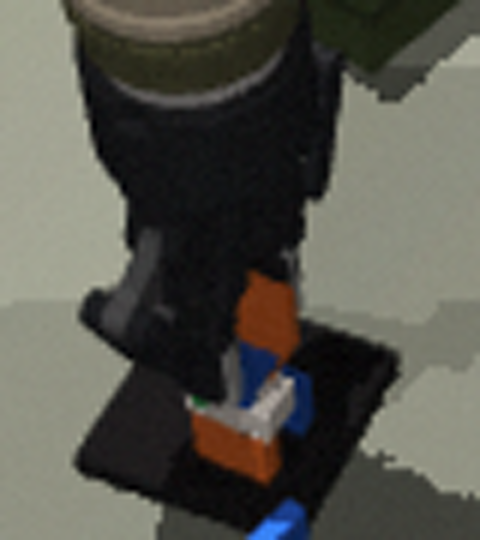

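>>> {"fn": "step_arm", "kwargs": {
  "series": [
    [[0, 0, 2], 0, 255],
    [[0, 0, 5], 0, 255],
    [[0, 0, 9], 0, 255],
    [[0, 0, 14], 0, 255],
    [[0, 0, 19], 0, 255]
  ]
}}

```text
clock: 7.65
tcp_pos: [0.4664, 0.259, 0.2459]
orientation: [0.007, -0.051, 0.998, -0.036]
wrist_force: [0.1, 2.1, -1.1]
finger_gap: 0.0317
```

```bash
python3 st.py
python3 - <<'E'
from h import *
s=cam("side")
a=lambda c,u,v,w,h,k: cv2.resize(c["im"][v:v+h,u:u+w],(w*k,h*k),interpolation=cv2.INTER_CUBIC)
cv2.imwrite("pics/z8.png",a(s,180,150,100,120,5))
E
```

```text
7.65 tcp [0.4664 0.259  0.2459] y-axis deg 95.87 z [ 0.0172 -0.0718 -0.9973] F [ 0.09  2.07 -1.15] gap 0.0317 j [ 0.398  0.244 -0.013  1.325 -0.073  0.295]
```

View pics/z8.png

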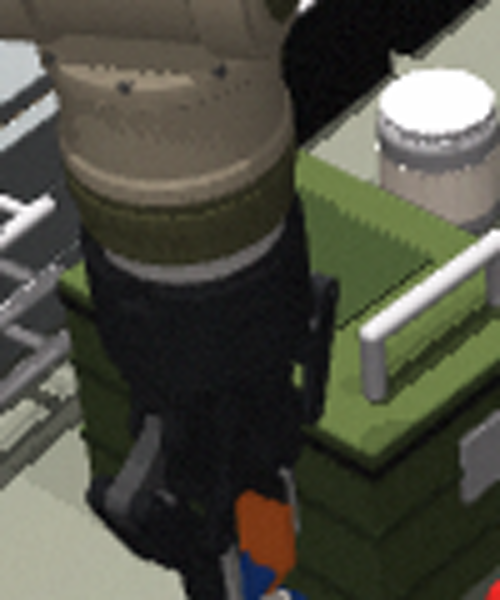

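>>> {"fn": "step_arm", "kwargs": {
  "series": [
    [[0, -5, 2], 0, 255],
    [[0, -10, 3], 0, 255],
    [[0, -15, 3], 0, 255],
    [[0, -20, 3], 0, 255],
    [[0, -25, 3], 0, 255]
  ]
}}

```text
clock: 8.32
tcp_pos: [0.4687, 0.0085, 0.2833]
orientation: [0.012, -0.051, 0.998, -0.035]
wrist_force: [0.8, 0.7, -1.7]
finger_gap: 0.0322
```

>>> {"fn": "step_arm", "kwargs": {
  "series": [
    [[0.5, -5, 0], 0.04, 255],
    [[1, -10, 0], 0.08, 255],
    [[1.5, -15, 0], 0.12, 255],
    [[1.8, -20, -1], 0.154, 255],
    [[1.8, -25, -3], 0.154, 255]
  ]
}}

```text
clock: 8.95
tcp_pos: [0.4871, -0.2436, 0.2537]
orientation: [0.016, -0.128, 0.991, -0.035]
wrist_force: [0.3, 0.3, -0.6]
finger_gap: 0.0324
```

```bash
python3 st.py
```

```text
8.95 tcp [ 0.4871 -0.2436  0.2537] y-axis deg 104.68 z [ 0.0398 -0.0644 -0.9971] F [ 0.26  0.28 -0.61] gap 0.0324 j [-0.594  0.193 -0.061  1.248 -0.031 -0.852]
```

>>> {"fn": "step_arm", "kwargs": {
  "series": [
    [[-0.2, -0.7, -2], 0, 255],
    [[-0.2, -0.7, -4], 0, 255],
    [[-0.2, -0.7, -6], 0, 255],
    [[-0.2, -0.7, -7.5], 0, 255],
    [[-0.2, -0.7, -7.5], 0, 255]
  ]
}}

```text
clock: 9.57
tcp_pos: [0.4843, -0.2499, 0.1775]
orientation: [0.015, -0.128, 0.991, -0.034]
wrist_force: [0.3, -0.4, -0.4]
finger_gap: 0.0309
```

```bash
python3 st.py
python3 - <<'E'
from h import *
s=cam("side");t=cam("top")
a=lambda c,u,v,w,h,k: cv2.resize(c["im"][v:v+h,u:u+w],(w*k,h*k),interpolation=cv2.INTER_CUBIC)
cv2.imwrite("pics/z9.png",np.hstack([a(s,305,140,66,100,6),a(t,320,195,66,100,6)]))
E
```

```text
9.575 tcp [ 0.4843 -0.2499  0.1775] y-axis deg 104.69 z [ 0.0377 -0.063  -0.9973] F [ 0.28 -0.39 -0.37] gap 0.0309 j [-0.607  0.225 -0.208  1.07  -0.03  -0.865]
```

View pics/z9.png

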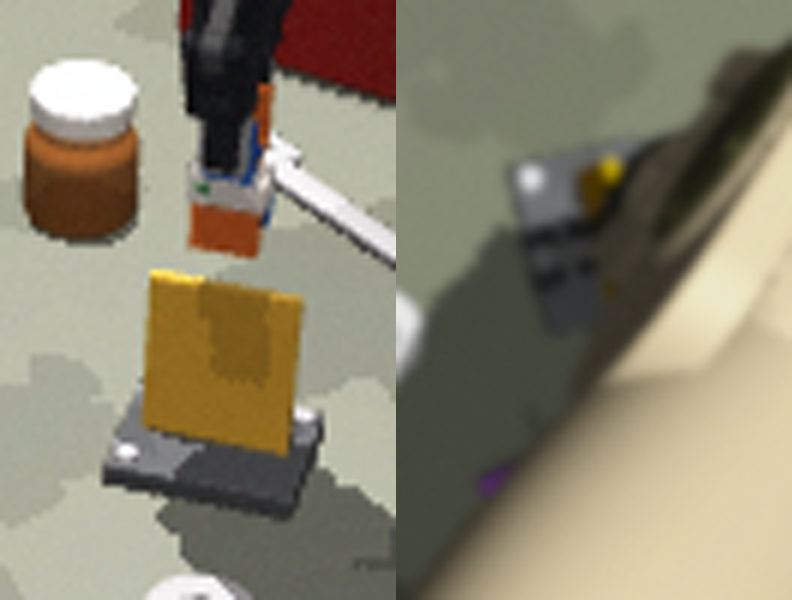

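Run:
```python
from h import *
s=cam("side")
a=np.radians(14.7); X=np.array([np.cos(a),np.sin(a)]);Y=np.array([-X[1],X[0]]); E=np.array([.4835,-.253])
def pf(u,v,z):
    p=onz(s,305+u/6-.5,140+v/6-.5,z); d=p[:2]-E; return p.round(4),(X@d*1e3).round(1),(Y@d*1e3).round(1)
for n,u,v,z in (("jaw b l",190,246,.133),("jaw b r",257,258,.133),("house bot l",188,206,.157),("house bot r",252,214,.157),("plate l",150,270,.1),("plate r",302,296,.1)): print(n,pf(u,v,z))
```

```text
jaw b l (array([ 0.491 , -0.2299,  0.133 ]), np.float64(13.1), np.float64(20.4))
jaw b r (array([ 0.4617, -0.2374,  0.133 ]), np.float64(-17.1), np.float64(20.6))
house bot l (array([ 0.4911, -0.2255,  0.157 ]), np.float64(14.3), np.float64(24.6))
house bot r (array([ 0.4646, -0.2348,  0.157 ]), np.float64(-13.7), np.float64(22.4))
plate l (array([ 0.5181, -0.2456,  0.1   ]), np.float64(35.3), np.float64(-1.6))
plate r (array([ 0.4504, -0.2641,  0.1   ]), np.float64(-34.8), np.float64(-2.3))
```

>>> {"fn": "step_arm", "kwargs": {
  "series": [
    [[0.1, -0.3, -1], 0, 255],
    [[0.1, -0.3, -2], 0, 255],
    [[0.1, -0.3, -2.4], 0, 255],
    [[0.1, -0.3, -2.4], 0, 255]
  ]
}}

```text
clock: 10.22
tcp_pos: [0.4862, -0.2535, 0.1549]
orientation: [0.016, -0.128, 0.991, -0.035]
wrist_force: [0.2, 0.8, 0.8]
finger_gap: 0.0309
```

```bash
python3 st.py
python3 - <<'E'
from h import *
s=cam("side")
a=lambda c,u,v,w,h,k: cv2.resize(c["im"][v:v+h,u:u+w],(w*k,h*k),interpolation=cv2.INTER_CUBIC)
cv2.imwrite("pics/z10.png",a(s,315,145,60,60,10))
E
```

```text
10.225 tcp [ 0.4862 -0.2535  0.1549] y-axis deg 104.69 z [ 0.0399 -0.0645 -0.9971] F [0.17 0.83 0.84] gap 0.0309 j [-0.61   0.243 -0.242  1.015 -0.03  -0.869]
```

View pics/z10.png

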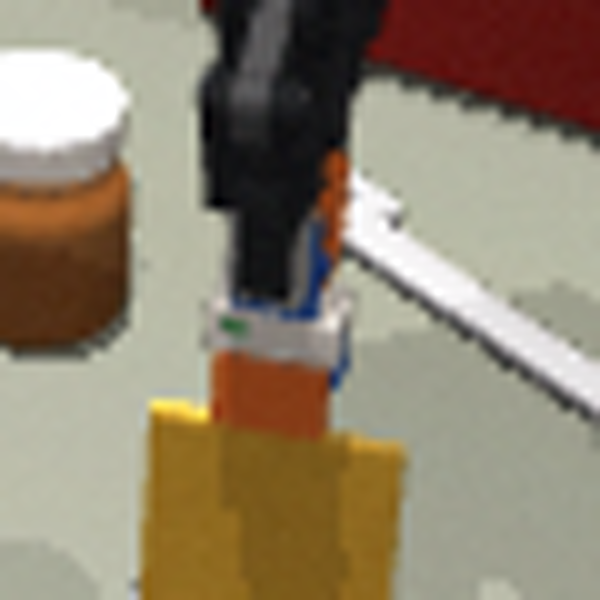

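Run:
```python
from h import *
s=cam("side")
a=np.radians(14.7); X=np.array([np.cos(a),np.sin(a)]);Y=np.array([-X[1],X[0]]); E=np.array([.4835,-.253])
def pf(u,v,z):
    p=onz(s,315+u/10-.5,145+v/10-.5,z); d=p[:2]-E; return (X@d*1e3).round(1),(Y@d*1e3).round(1)
for dz in (0,-.003):
  for n,u,v,z in (("jaw b l",213,425,.1106),("jaw b r",327,440,.1106),("house bot l",207,345,.1346),("house bot r",335,362,.1346)): print(n,pf(u,v,z+dz))
# predict where finger tip of +y finger appears, gap .031
S=env.get_state();
```

```text
jaw b l (np.float64(13.3), np.float64(18.9))
jaw b r (np.float64(-17.3), np.float64(16.6))
house bot l (np.float64(16.7), np.float64(16.7))
house bot r (np.float64(-17.4), np.float64(14.3))
jaw b l (np.float64(14.1), np.float64(14.9))
jaw b r (np.float64(-16.6), np.float64(12.5))
house bot l (np.float64(17.6), np.float64(12.5))
house bot r (np.float64(-16.7), np.float64(10.1))
```

>>> {"fn": "step_arm", "kwargs": {
  "series": [
    [[0, 0.2, 0], 0, 255],
    [[0, 0.2, -0.5], 0, 255],
    [[0, 0.2, -1], 0, 255],
    [[0, 0.2, -1.5], 0, 255],
    [[0, 0.2, -1.5], 0, 255]
  ]
}}

```text
clock: 10.95
tcp_pos: [0.4862, -0.2515, 0.1399]
orientation: [0.016, -0.128, 0.991, -0.035]
wrist_force: [0.3, -0.5, -0.4]
finger_gap: 0.0318
```

```bash
python3 st.py
python3 - <<'E'
from h import *
s=cam("side")
a=lambda c,u,v,w,h,k: cv2.resize(c["im"][v:v+h,u:u+w],(w*k,h*k),interpolation=cv2.INTER_CUBIC)
cv2.imwrite("pics/z11.png",a(s,315,145,60,60,10))
E
```

```text
10.95 tcp [ 0.4862 -0.2515  0.1399] y-axis deg 104.69 z [ 0.0399 -0.0645 -0.9971] F [ 0.29 -0.48 -0.42] gap 0.0318 j [-0.607  0.252 -0.269  0.979 -0.03  -0.866]
```

View pics/z11.png

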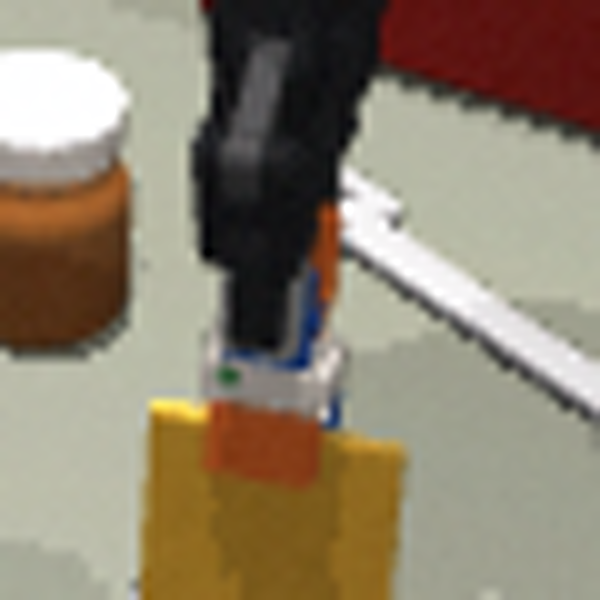

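>>> {"fn": "step_arm", "kwargs": {
  "series": [
    [[0, 0, -0.3], 0, 255],
    [[0, 0, -0.6], 0, 255],
    [[0, 0, -0.8], 0, 255],
    [[0, 0, -0.8], 0, 255]
  ]
}}

```text
clock: 11.5
tcp_pos: [0.4863, -0.2516, 0.132]
orientation: [0.016, -0.128, 0.991, -0.035]
wrist_force: [0.1, -0.1, -0.8]
finger_gap: 0.0316
```

```bash
python3 st.py
python3 - <<'E'
from h import *
s=cam("side")
a=lambda c,u,v,w,h,k: cv2.resize(c["im"][v:v+h,u:u+w],(w*k,h*k),interpolation=cv2.INTER_CUBIC)
cv2.imwrite("pics/z12.png",a(s,315,145,60,60,10))
E
```

```text
11.5 tcp [ 0.4863 -0.2516  0.132 ] y-axis deg 104.69 z [ 0.04   -0.0646 -0.9971] F [ 0.07 -0.13 -0.78] gap 0.0316 j [-0.607  0.258 -0.282  0.961 -0.03  -0.866]
```

View pics/z12.png

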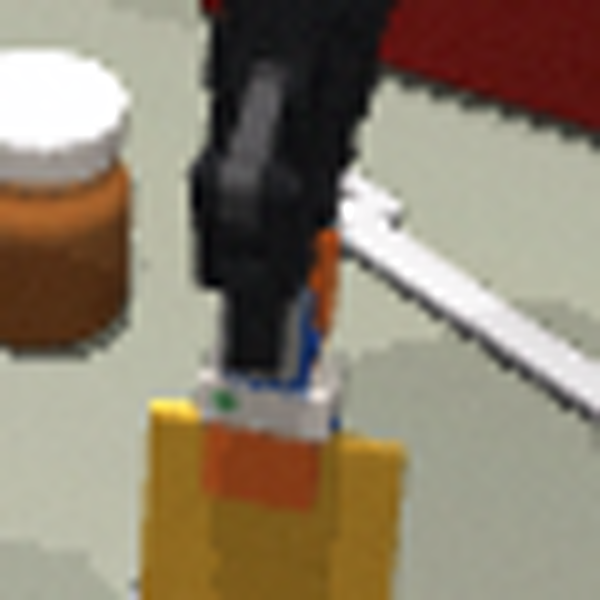

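>>> {"fn": "step_arm", "kwargs": {
  "series": [
    [[0, 0, -0.4], 0, 255],
    [[0, 0, -0.7], 0, 255],
    [[0, 0, -1.0], 0, 255],
    [[0, 0, -1.0], 0, 255]
  ]
}}

```text
clock: 12.05
tcp_pos: [0.4862, -0.2515, 0.1218]
orientation: [0.016, -0.128, 0.991, -0.034]
wrist_force: [0.7, -0.0, -0.0]
finger_gap: 0.0312
```

```bash
python3 st.py
```

```text
12.05 tcp [ 0.4862 -0.2515  0.1218] y-axis deg 104.69 z [ 0.0396 -0.0644 -0.9971] F [ 0.74 -0.02 -0.05] gap 0.0312 j [-0.607  0.266 -0.298  0.937 -0.03  -0.866]
```

>>> {"fn": "step_arm", "kwargs": {
  "series": [
    [[0, 0, -0.2], 0, 255],
    [[0, 0, -0.4], 0, 255],
    [[0, 0, -0.4], 0, 255]
  ]
}}

```text
clock: 12.42
tcp_pos: [0.4875, -0.2521, 0.1207]
orientation: [0.017, -0.128, 0.991, -0.036]
wrist_force: [-2.2, 2.4, 14.3]
finger_gap: 0.0313
```

```bash
python3 st.py
python3 - <<'E'
from h import *
s=cam("side")
a=lambda c,u,v,w,h,k: cv2.resize(c["im"][v:v+h,u:u+w],(w*k,h*k),interpolation=cv2.INTER_CUBIC)
cv2.imwrite("pics/z13.png",a(s,315,145,60,60,10))
E
```

```text
12.425 tcp [ 0.4875 -0.2521  0.1207] y-axis deg 104.7 z [ 0.0433 -0.0668 -0.9968] F [-2.21  2.44 14.28] gap 0.0313 j [-0.607  0.267 -0.301  0.929 -0.03  -0.865]
```

View pics/z13.png

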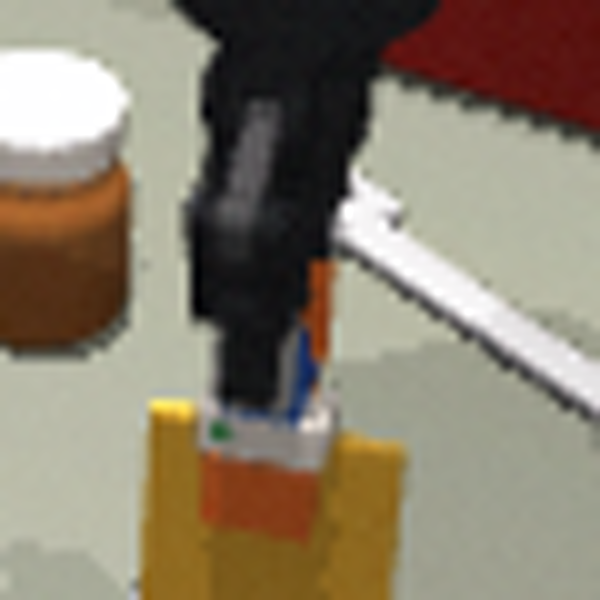

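>>> {"fn": "step_arm", "kwargs": {
  "series": [
    [[0, 0, 0], 0, 120],
    [[0, 0, 0], 0, 90],
    [[0, 0, 0], 0, 60],
    [[0, 0, 0], 0, 30],
    [[0, 0, 0], 0, 10]
  ]
}}

```text
clock: 13.1
tcp_pos: [0.4874, -0.2521, 0.1205]
orientation: [0.017, -0.128, 0.991, -0.036]
wrist_force: [0.8, -0.4, 0.1]
finger_gap: 0.0822
```

```bash
python3 st.py
python3 - <<'E'
from h import *
s=cam("side")
a=lambda c,u,v,w,h,k: cv2.resize(c["im"][v:v+h,u:u+w],(w*k,h*k),interpolation=cv2.INTER_CUBIC)
cv2.imwrite("pics/z14.png",a(s,315,145,60,60,10))
E
```

```text
13.1 tcp [ 0.4874 -0.2521  0.1205] y-axis deg 104.7 z [ 0.043  -0.0665 -0.9969] F [ 0.84 -0.38  0.15] gap 0.0822 j [-0.607  0.267 -0.301  0.929 -0.03  -0.866]
```

View pics/z14.png

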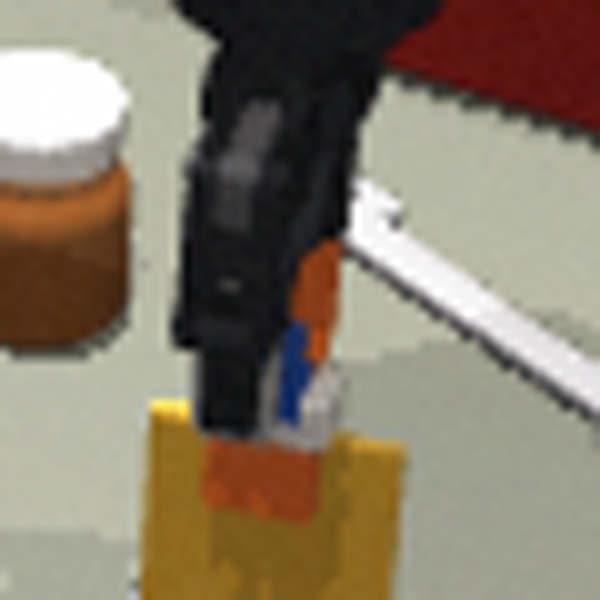

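>>> {"fn": "step_arm", "kwargs": {
  "series": [
    [[0, 0, 1.5], 0, 0],
    [[0, 0, 3.5], 0, 0],
    [[0, 0, 7], 0, 0],
    [[0, 0, 11], 0, 0],
    [[0, 0, 15], 0, 0]
  ]
}}

```text
clock: 13.78
tcp_pos: [0.4874, -0.2521, 0.273]
orientation: [0.018, -0.128, 0.991, -0.036]
wrist_force: [0.6, -1.0, 0.3]
finger_gap: 0.0852
```

```bash
python3 st.py
python3 - <<'E'
from h import *
s=cam("side")
a=lambda c,u,v,w,h,k: cv2.resize(c["im"][v:v+h,u:u+w],(w*k,h*k),interpolation=cv2.INTER_CUBIC)
cv2.imwrite("pics/z15.png",a(s,315,145,60,60,10))
E
```

```text
13.775 tcp [ 0.4874 -0.2521  0.273 ] y-axis deg 104.69 z [ 0.0441 -0.0672 -0.9968] F [ 0.58 -0.96  0.31] gap 0.0852 j [-0.607  0.192 -0.015  1.289 -0.03  -0.866]
```

View pics/z15.png

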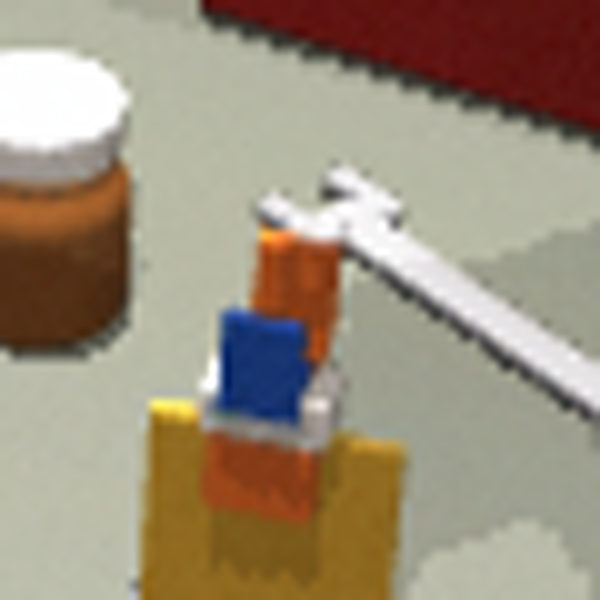

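>>> {"fn": "step_arm", "kwargs": {
  "series": [
    [[1, 4, 1], -0.18, 0],
    [[2, 8, 1], -0.36, 0],
    [[3, 12, 1], -0.54, 0],
    [[4, 16, 1], -0.72, 0],
    [[5, 20, 1], -0.9, 0]
  ]
}}

```text
clock: 14.45
tcp_pos: [0.5396, -0.052, 0.2901]
orientation: [0.002, 0.318, 0.947, -0.044]
wrist_force: [0.8, -0.2, 0.5]
finger_gap: 0.0855
```

>>> {"fn": "step_arm", "kwargs": {
  "series": [
    [[0.4, 2, 0], -0.18, 0],
    [[0.8, 4, 0], -0.36, 0],
    [[1.4, 6, 0], -0.54, 0],
    [[1.4, 6, 0], -0.72, 0],
    [[1.4, 6, 0], -0.9, 0]
  ]
}}

```text
clock: 15.08
tcp_pos: [0.5538, 0.0085, 0.2909]
orientation: [-0.017, 0.7, 0.712, -0.041]
wrist_force: [0.6, -0.1, -0.2]
finger_gap: 0.085
```

```bash
python3 st.py
python3 - <<'E'
from h import *
s=cam("side")
# clip seat z: housing bottom front corners on plane Y=12mm of plate
a=np.radians(14.7); X=np.array([np.cos(a),np.sin(a)]);Y=np.array([-X[1],X[0]]); E=np.array([.4835,-.253])
for u,v in ((205,425),(325,447)):
  o,d=ray(s,315+u/10-.5,145+v/10-.5)
  for yy in (.012,):
    k=(yy-Y@(o[:2]-E))/(Y@d[:2]); p=o+k*d; print("seat?",(X@(p[:2]-E)*1e3).round(1),p[2].round(4))
E
```

```text
15.075 tcp [0.5538 0.0085 0.2909] y-axis deg 0.91 z [-0.0809 -0.0342 -0.9961] F [ 0.58 -0.14 -0.18] gap 0.085 j [-0.106  0.335  0.217  1.53  -0.043  1.449]
seat? 16.9 0.105
seat? -16.1 0.1048
```

>>> {"fn": "step_arm", "kwargs": {
  "series": [
    [[-0.4, -0.1, -2], -0.138, 0],
    [[-0.4, -0.1, -5], -0.138, 0],
    [[-0.4, -0.1, -7.5], -0.138, 0],
    [[-0.4, -0.1, -8.5], -0.138, 0],
    [[-0.4, -0.1, -8.5], -0.138, 0]
  ]
}}

```text
clock: 15.75
tcp_pos: [0.5496, 0.007, 0.2059]
orientation: [-0.02, 0.749, 0.661, -0.04]
wrist_force: [-0.8, 0.3, 0.5]
finger_gap: 0.0854
```

```bash
python3 st.py
python3 - <<'E'
from h import *
s=cam("side");t=cam("top")
a=lambda c,u,v,w,h,k: cv2.resize(c["im"][v:v+h,u:u+w],(w*k,h*k),interpolation=cv2.INTER_CUBIC)
cv2.imwrite("pics/z16.png",np.hstack([a(s,215,145,90,90,5),a(t,235,170,66,90,5)]))
E
```

```text
15.75 tcp [0.5496 0.007  0.2059] y-axis deg -7.28 z [-0.0856 -0.0223 -0.9961] F [-0.81  0.32  0.51] gap 0.0854 j [-0.116  0.345  0.025  1.333 -0.032  1.582]
```

View pics/z16.png

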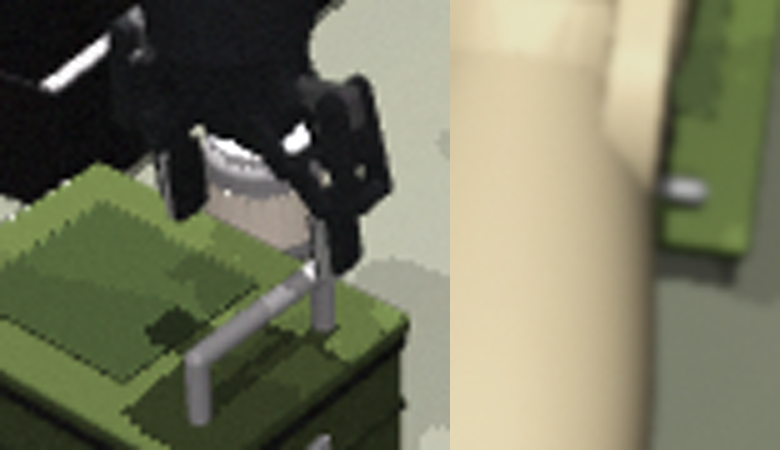

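>>> {"fn": "step_arm", "kwargs": {
  "series": [
    [[0, 0, -2], 0, 0],
    [[0, 0, -3.5], 0, 0],
    [[0, 0, -4.8], 0, 0],
    [[0, 0, -4.8], 0, 0]
  ]
}}

```text
clock: 16.35
tcp_pos: [0.5497, 0.007, 0.158]
orientation: [-0.02, 0.75, 0.661, -0.039]
wrist_force: [0.0, 0.0, 0.5]
finger_gap: 0.0857
```

```bash
python3 st.py
python3 - <<'E'
from h import *
s=cam("side")
a=lambda c,u,v,w,h,k: cv2.resize(c["im"][v:v+h,u:u+w],(w*k,h*k),interpolation=cv2.INTER_CUBIC)
cv2.imwrite("pics/z17.png",a(s,215,145,90,90,6))
E
```

```text
16.35 tcp [0.5497 0.007  0.158 ] y-axis deg -7.3 z [-0.0855 -0.0223 -0.9961] F [0.01 0.01 0.54] gap 0.0857 j [-0.116  0.367 -0.063  1.223 -0.032  1.583]
```

View pics/z17.png

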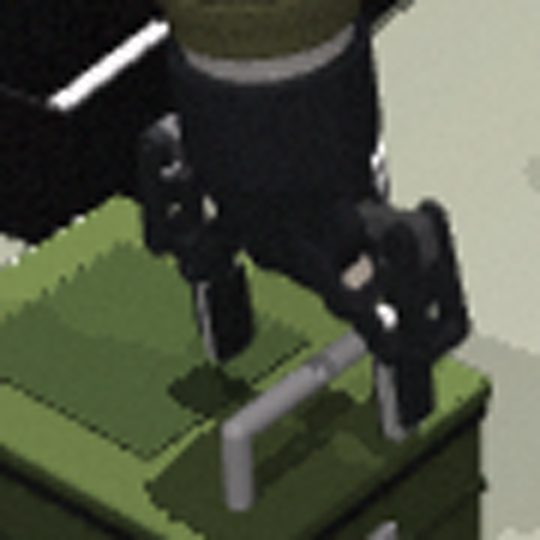

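>>> {"fn": "step_arm", "kwargs": {
  "series": [
    [[0, 0, 0], 0, 255],
    [[0, 0, 0], 0, 255],
    [[0, 0, 0], 0, 255],
    [[0, 0, 0], 0, 255],
    [[0, 0, 0], 0, 255]
  ],
  "newtons": 80
}}

```text
clock: 17.02
tcp_pos: [0.5513, 0.0068, 0.1591]
orientation: [-0.019, 0.75, 0.661, -0.038]
wrist_force: [3.4, -0.3, 0.1]
finger_gap: 0.0095
```

```bash
python3 st.py
```

```text
17.025 tcp [0.5513 0.0068 0.1591] y-axis deg -7.3 z [-0.0819 -0.0227 -0.9964] F [ 3.44 -0.27  0.12] gap 0.0095 j [-0.116  0.366 -0.061  1.222 -0.032  1.583]
```

>>> {"fn": "step_arm", "kwargs": {
  "series": [
    [[0, 0, 0.1], 0, 255],
    [[0, 0, 0.2], 0, 255],
    [[0, 0, 0.3], 0, 255],
    [[0, 0, 0.4], 0, 255]
  ]
}}

```text
clock: 17.52
tcp_pos: [0.5518, 0.0068, 0.1611]
orientation: [-0.019, 0.75, 0.661, -0.038]
wrist_force: [8.3, -1.4, -14.7]
finger_gap: 0.0095
```

```bash
python3 st.py
```

```text
17.525 tcp [0.5518 0.0068 0.1611] y-axis deg -7.3 z [-0.0827 -0.0224 -0.9963] F [  8.31  -1.45 -14.74] gap 0.0095 j [-0.116  0.367 -0.055  1.229 -0.032  1.582]
```

>>> {"fn": "step_arm", "kwargs": {
  "series": [
    [[0.05, 0, 0.25], 0, 255],
    [[0.1, 0, 0.35], 0, 255],
    [[0.1, 0, 0.45], 0, 255],
    [[0.15, 0, 0.55], 0, 255],
    [[0.15, 0, 0.6], 0, 255]
  ]
}}

```text
clock: 18.15
tcp_pos: [0.5534, 0.0066, 0.1668]
orientation: [-0.019, 0.75, 0.661, -0.039]
wrist_force: [4.5, -1.5, -5.2]
finger_gap: 0.0095
```

```bash
python3 st.py
```

```text
18.15 tcp [0.5534 0.0066 0.1668] y-axis deg -7.3 z [-0.083  -0.0226 -0.9963] F [ 4.52 -1.49 -5.23] gap 0.0095 j [-0.116  0.367 -0.04   1.243 -0.032  1.583]
```

>>> {"fn": "step_arm", "kwargs": {
  "series": [
    [[0.15, 0, 0.4], 0, 255],
    [[0.3, 0, 0.8], 0, 255],
    [[0.45, -0.05, 1.2], 0, 255],
    [[0.6, -0.1, 1.6], 0, 255],
    [[0.6, -0.1, 1.6], 0, 255]
  ]
}}

```text
clock: 18.77
tcp_pos: [0.5591, 0.0059, 0.1836]
orientation: [-0.019, 0.749, 0.661, -0.038]
wrist_force: [-0.5, 0.8, -2.3]
finger_gap: 0.0097
```

>>> {"fn": "step_arm", "kwargs": {
  "series": [
    [[0.1, 0, 0.3], 0, 255],
    [[0.2, 0, 0.6], 0, 255],
    [[0.3, 0, 0.8], 0, 255],
    [[0.3, 0, 0.8], 0, 255],
    [[0.3, 0, 0.8], 0, 255]
  ]
}}

```text
clock: 19.4
tcp_pos: [0.5623, 0.0056, 0.1915]
orientation: [-0.019, 0.75, 0.661, -0.039]
wrist_force: [2.9, -4.6, -4.7]
finger_gap: 0.0091
```

```bash
python3 st.py
python3 - <<'E'
from h import *
s=cam("side");t=cam("top")
a=lambda c,u,v,w,h,k: cv2.resize(c["im"][v:v+h,u:u+w],(w*k,h*k),interpolation=cv2.INTER_CUBIC)
cv2.imwrite("pics/z18.png",a(s,185,135,190,145,4))
cv2.imwrite("pics/t18.png",t["im"])
E
```

```text
19.4 tcp [0.5623 0.0056 0.1915] y-axis deg -7.3 z [-0.0826 -0.0228 -0.9963] F [ 2.89 -4.62 -4.71] gap 0.0091 j [-0.115  0.372  0.029  1.307 -0.032  1.583]
```

View pics/z18.png

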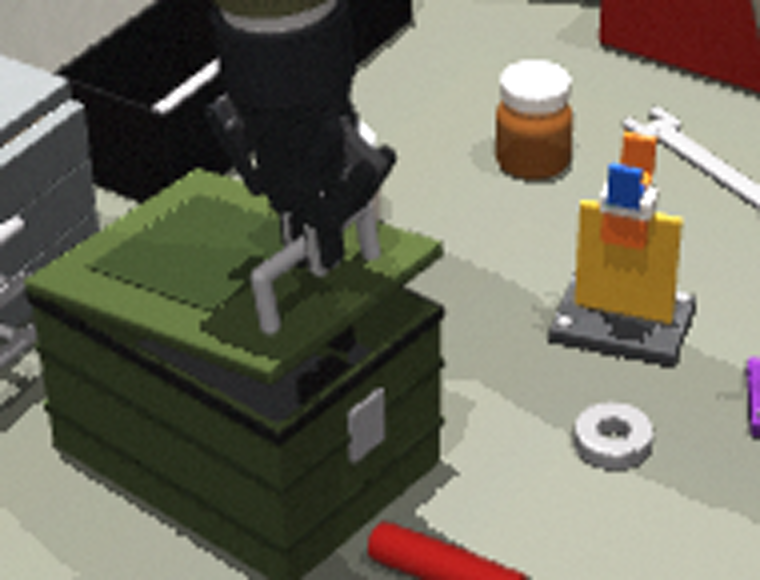

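>>> {"fn": "step_arm", "kwargs": {
  "series": [
    [[0, 0, 0], 0, 255],
    [[0, 0, 0], 0, 255],
    [[0, 0, 0], 0, 255],
    [[0, 0, 0], 0, 255],
    [[0, 0, 0], 0, 255]
  ]
}}

```text
clock: 20.12
tcp_pos: [0.5623, 0.0056, 0.1915]
orientation: [-0.019, 0.75, 0.661, -0.039]
wrist_force: [3.1, -4.2, -6.7]
finger_gap: 0.0093
```

>>> {"fn": "step_arm", "kwargs": {
  "series": [
    [[0, 0, 0], 0, 255],
    [[0, 0, 0], 0, 255],
    [[0, 0, 0], 0, 255],
    [[0, 0, 0], 0, 255],
    [[0, 0, 0], 0, 255]
  ]
}}

```text
clock: 20.75
tcp_pos: [0.5623, 0.0055, 0.1915]
orientation: [-0.019, 0.75, 0.66, -0.039]
wrist_force: [1.8, -3.3, -5.4]
finger_gap: 0.0095
```

```bash
python3 st.py
python3 - <<'E'
from h import *
s=cam("side")
cv2.imwrite("pics/z19.png",s["im"])
# lid underside front corner at near-left: can frame corner; solve heights of picked points above rim corner
print("qvel",env.get_state()["qvel"].round(4))
E
```

```text
20.75 tcp [0.5623 0.0055 0.1915] y-axis deg -7.31 z [-0.0827 -0.0228 -0.9963] F [ 1.76 -3.35 -5.43] gap 0.0095 j [-0.116  0.372  0.029  1.307 -0.032  1.583]
qvel [ 0.0003  0.0005  0.0003 -0.0025 -0.0001 -0.0015]
```

View pics/z19.png

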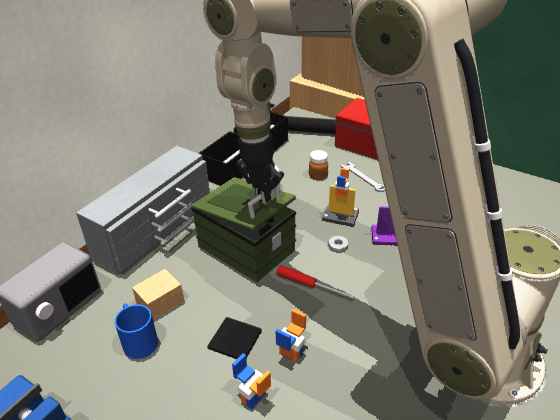

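View pics/t18.png

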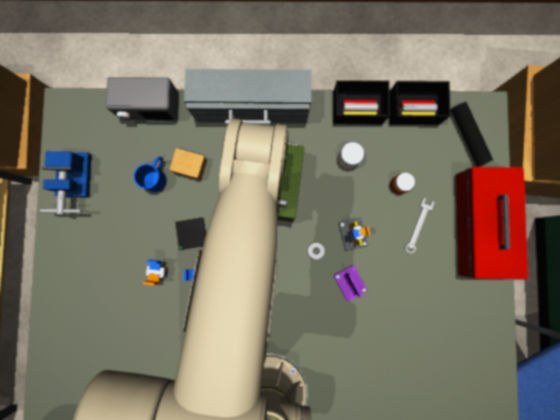

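The lid is held still, the clip is on the plate at about (343,185) in the side view, and the bystanders are where they started. I'm handing in.

```bash
python3 -c "
from workcell import env
print(env.hand_in())"; python3 st.py
```

```text
the job is handed in; nothing more can be done
None
the job is handed in; nothing more can be done
```

I clipped the smallest sensor clip onto the yellow plate, then broke the can's gasket and handed in with the lid still held open. The hand-in reported no verdict.

- **Clip:** After I let go, the side view put its seat about 5 mm above the plate's top edge, centred within about 1 mm along the plate. It looked square and upright. I had no direct reading of the jaw travel or the bite force.
- **Lid:** The pull peaked at about 15 N or more, then dropped to about 5 N as the seal let go. The handle rose about 32 mm, which works out to about 0.18 rad, with the front edge roughly 35–38 mm above the rim. Arm motion was essentially zero at the end, with the fingers still closed on the bar at 80 N.
- **Other things on the bench:** None of the bystanders moved noticeably in the last pictures. The robot's clock read about 21 s at hand-in.

**What went less than perfectly:**
- **Tool lean:** On the first approach the last joint reached its range limit, so I turned the gripper half a turn. That left the tool leaning about 4–5° for the rest of the job.
- **Clip position before placing:** The camera and arm readings disagreed by about 4 mm, so I aimed between them. The jaws went over the plate without touching it.

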